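# Check-weigh a coin carton without rubbing the guide rails

## Robot

A 6-joint arm with a two-finger parallel gripper is mounted at the origin on the work surface. World frame = base frame: x ahead of the robot, y to its left, z up, the work surface at z = 0. Lengths are in mm, angles in degrees, forces in N, time in s.
With the tool pointing down it reaches from about 300 to 850 mm from the base axis. Payload 4.2 kg.
Tool frame: the origin (TCP) lies between the finger pads; the fingertips stand ahead of it and the grasp point (between the pads) lies 8 mm behind it (env.tip_reach is the x of the fingertips in the tool frame, in mm); x points along the fingers, y is the direction in which the jaws open and shut, and the axes are right-handed (so a half turn about x gives the same grasp; the last joint's range is limited). The gripper opens to 91 mm and grips with 3 to 60 N. Pads are 32 mm wide; open, the fingers measure 118 mm over their backs; the gripper's body (76 mm by 178 mm) begins 60 mm behind the grasp point.
Start: joints at [75.86, 18.312, 89.639, -0, 72.044, -1.146], TCP at [129.296, 560.29, 224.976] pointing down, gripper open.
Joint ranges: [-177.97, 177.97], [-48.28, 115.42], [12.27, 149.76], [-77.06, 257.06], [2.81, 150.46], [-146.56, 146.56]. Speed limits (degrees/s): [147.25, 147.25, 180, 180, 180, 180].

## Interface

Orientations are given as [roll, pitch, yaw] about the fixed x, y, z axes, in that order (R = Rz(yaw) Ry(pitch) Rx(roll)).
In Python, from workcell import env, cams gives the robot as it stands.
- The arm moves only by the tool arm_command, never from a script. Its argument "deltas" is a list of rows, each a list of 3 entries, a list of its own where there are three numbers: the opening, from 0 (shut) to 1 (fully open), then the shift along the world's x, y, z in mm, then the turn about the world's z in rad. A call has 1 to 20 rows; each row is the pose to reach, as a shift and turn from the pose commanded when the call began; what a row does not reach only later rows make up. A row lasts 1/10 s, in which the tool goes at most 50 mm and 8.59 degrees, less where a joint would pass 70% of its speed; a pose out of reach is approached as far as the arm can. A call with a gripper value outside its range is refused whole. The fingers move at their own pace and stop on an object; "grip_force" is the grip in N (left out, the last holds). Time passes only in rows, so rows that repeat a pose let the fingers close. It gives the time, the measured TCP pose, the force and the opening at its end, in the units of the state.
- env.state(): the state, without advancing time (a new reading comes with each control period).
- cams.grab_frame(name): name is "scene" or "top" or "wrist"; returns a dict with "img" (480x640x3 uint8, red, green, blue), "K" (3x3 intrinsics, pixels), "dist" ([k1, k2, p1, p2, k3] as OpenCV has them; the pictures are not rectified), "rvec" (rotation vector, rad) and "tvec" (3), from world to camera coordinates, as OpenCV has them. Camera axes: x right, y down, z forward; pixel columns grow to the right and rows downward; lengths in mm; the calibration is good to about 2 mm. A picture is of the moment at which its call begins. There is no depth.
- env.job_done(): hands the job in, once; it reports no verdict.
Trained networks look in a picture, given as the dict that the camera call returned (one of the last four; its "shot" number tells which), for a name from the list of things; names that differ only in an ending like _2 or _b are one class to them, and where a whole thing is asked for, a point or a joint stands for the part that bears it (a point fixed in the world has none). Each returns a list of dicts, best first, with "conf" (0 to 1); they miss things now and then, are a little off and sometimes report something else, mostly with a low value. They report only what shows in the picture. A call takes as long as a camera call. They do not tell look-alikes from the thing itself.
- cams.silhouettes(picture, name): "region" (480x640 bool, what is visible of it) and "centre" ([column, row] in pixels, amid what is visible of it).
The state is a dict: "time_s": time; "qpos": joint angles; "qvel": joint speeds; "effort": joint torques, N m; "ee_pos": TCP position; "ee_rot": TCP orientation; "force": force on the tool from outside, world axes, zero at the start; "torque": the same for the moment, N m; "gripper_width": finger opening in mm.
Only numpy, scipy, OpenCV 4.12 (cv2) and the standard library are available. Lean on these libraries where they do the work, as an engineer would, in place of code of your own. Each camera call takes 0.05 s, during which the arm holds its last target.

## Task

Check-weigh the sealed coin carton waiting on the infeed deck of the bench scale: with the fingertips, gently push it straight down the lane between the two guide rails until it stands wholly and centrally on the steel weighing plate, letting neither the carton nor your fingers touch either rail, because a rubbing rail spoils the weight. Do not pinch, lift or tip the carton. Then take your hand off it and press the long key on the console to record the weight, leaving the two round keys and everything else standing around, the finished carton on the outfeed deck included, as they are.

Things in the scene. Friction and masses are not known exactly. Their poses are not given: they have to be found in the camera images.
- carton: The carton to weigh: sealed cardboard box with a strip of paper tape along its top, 76 mm wide (its x), 100 mm long (its y), 70 mm high, 0.45 to 0.9 kg. Origin: centre of its underside. Starts on the infeed deck, up to 22 mm off the lane's middle line and 0.3 rad askew; its y should end along the lane. Slides under a push of about 2 to 7 N; over 20 N counts as rough or a pinch.
- plate_center (a point): Centre of the top of the square steel weighing plate, 150 x 150 mm, 40.5 mm above the table. Axes: y runs down the lane, the way of the push (infeed, plate, outfeed); x across it from near rail to far rail and console; z up. All x, y below are in this frame. The carton is wholly on the plate when its origin is within 25 mm of y = 0.
- scale: The whole bench scale, fixed. Origin on the table under plate_center, axes the same. Infeed deck (aluminium): x -100 to +100 mm, y -280 to -79 mm, top 42 mm above the table, 1.5 mm over the plate; the carton starts at about y = -200 mm. Outfeed deck: same width and height, y +79 to +220 mm. Grey console beside the far rail: x +93 to +178 mm, y -85 to +85 mm, top 64 mm above the table.
- rail_near: Near guide rail: fixed steel rod, 10 mm diameter, along y. Origin at x = -54 mm, y = 0, plate height; rod axis 18 mm and top 23 mm above the plate. Straight from y = -85 to +105 mm, inner face at x = -49 mm; from y = -85 back to -125 mm it flares outward by 16 mm. Clamps outside it, out to x = -83 mm, no higher than the rod. The lane is 98 mm wide.
- rail_far: Far guide rail, the mirror image of the near one: origin at x = +54 mm, inner face at x = +49 mm.
- print_key_top (a point): Centre of the top of the long white key that records the weight: 22 mm (x) by 70 mm (y), at x = +119 mm, y = 0, about 33.5 mm above the plate (74 mm above the table). Behind the keys a display leans back from x = +160 mm to +200 mm, up to 120 mm above the table.
- print_key (a joint): Travel of the long key, in m: 0 up, 0.005 fully down. It goes straight down, springs back and takes about 4.5 N to reach its stop; beyond 0.0035 it counts as pressed.
- key_a (a joint): Travel (m) of a small round key, 16 mm across, at x = +151 mm, y = -40 mm, its top 5 mm lower than the long key's. Not to be pressed.
- key_b (a joint): The same for the other round key, at x = +151 mm, y = +40 mm. Not to be pressed.
- carton_done: Bystander: an equal carton, already weighed, on the outfeed deck at about y = +160 mm. Origin: centre of its underside.
- paper_cup: Bystander: white paper cup, 72 mm across, 95 mm high, beyond the infeed deck. Origin at its underside.
- dark_cup: Bystander: black cup, 68 mm across, 85 mm high, beyond the scale. Origin at its underside.
- roll_a: Bystander: paper coin roll standing on end by the console, 26 mm across, 60 mm high. Origin at its underside.
- roll_b: Bystander: a second such coin roll, at the console's other end, near the infeed deck.
Things that resemble listed ones, but are neither listed nor needed, are in the scene too. Leave any green, orange or red look-alike of the carton alone.

How it is judged:
By the outcome, as a careful person would: the job done as asked, in the order asked, and still so for the second after the job is handed in, with the robot touching nothing.
It also fails if it takes over 72 s, if anything falls off the work surface, if the arm or the gripper's body presses on something with over 40 N, if the wrist force passes 120 N, or if a joint passes its speed limit or range.

## Working session

There is one attempt and no reset: what is moved stays moved. The work goes in short steps, Python scripts to look and compute and a tool call to move; the robot and the scene stay as the last step left them, time stands still between calls to the robot, and variables do not carry over. Pictures are saved under pics/ and viewed, and the job is handed in when it is done.

Besides the shell and the picture viewer there is one more tool, called after "Request:" as name(argument=value, ...) on one line, values as JSON. arm_command: Moves the arm, as the interface text tells. Its arguments: {"type":"object","properties":{"deltas":{"type":"array","items":{"type":"array"}},"grip_force":{"type":"number"}},"required":["deltas"]}

```bash
mkdir -p pics; ls
python3 - <<'E'
from workcell import env,cams
import cv2
print(env.state(), env.tip_reach)
for n in ["scene","top","wrist"]:
    f=cams.grab_frame(n); cv2.imwrite(f"pics/{n}0.png",f["img"][:,:,::-1]); print(n,f["K"],f["dist"],f["rvec"],f["tvec"])
E
```

```text
pics
{'time_s': 0.0, 'qpos': array([ 7.58615769e+01,  1.83516130e+01,  8.97068131e+01, -3.39763443e-04,
        7.20448700e+01, -1.14607817e+00]), 'qvel': array([-0.01519925, -0.0439272 ,  0.02783207,  0.01562738, -0.00446426,
        0.01591031]), 'effort': array([-5.26027288e-04, -4.12479186e+01, -2.31971133e+01,  7.27207004e-02,
        4.56814142e-02, -1.39945791e-04]), 'ee_pos': array([129.15341206, 559.7982432 , 224.11780189]), 'ee_rot': array([ -90.96690355,   89.89670343, -103.95914343]), 'force': array([ 0.70599282, -0.06515745, -0.36475662]), 'torque': array([-0.06670487, -0.01430491, -0.02992826]), 'gripper_width': 91.28355451605135} 11.0
scene [[462.10234331   0.         318.21717233]
 [  0.         462.10234331 235.80996283]
 [  0.           0.           1.        ]] [-0.08203816  0.          0.          0.          0.        ] [ 0.74927735  2.40333264 -1.32923364] [ 407.90383955  -67.92167773 1270.35333177]
top [[499.60696171   0.         317.55281761]
 [  0.         499.60696171 237.67137712]
 [  0.           0.           1.        ]] [-0.12330973  0.          0.          0.          0.        ] [ 2.1434883  -2.18519559  0.1505271 ] [  13.49965222  523.3174001  1012.13160832]
wrist [[428.89655738   0.         324.88215628]
 [  0.         428.89655738 240.43464946]
 [  0.           0.           1.        ]] [-0.06989069  0.          0.          0.          0.        ] [-2.30356433 -1.83387257 -0.21779348] [-573.05279597  -26.63206771  390.10943269]
```

View pics/scene0.png

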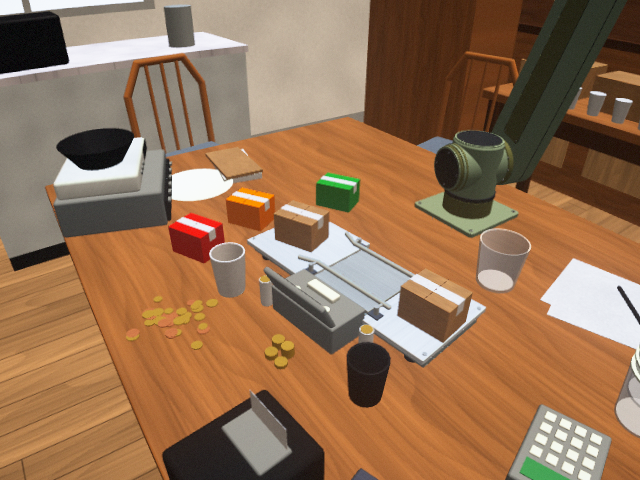

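View pics/top0.png

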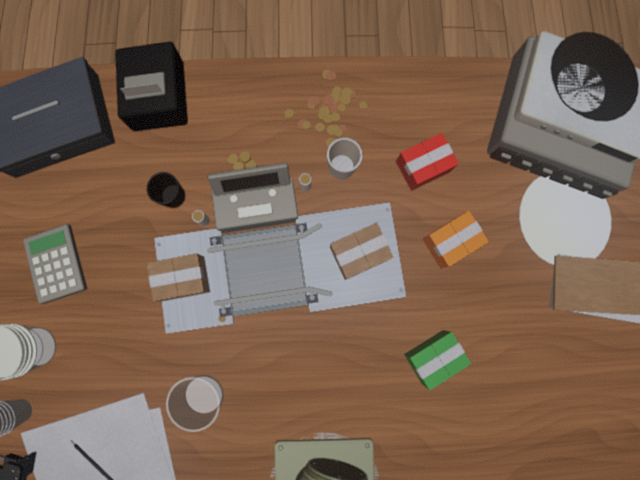

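View pics/wrist0.png

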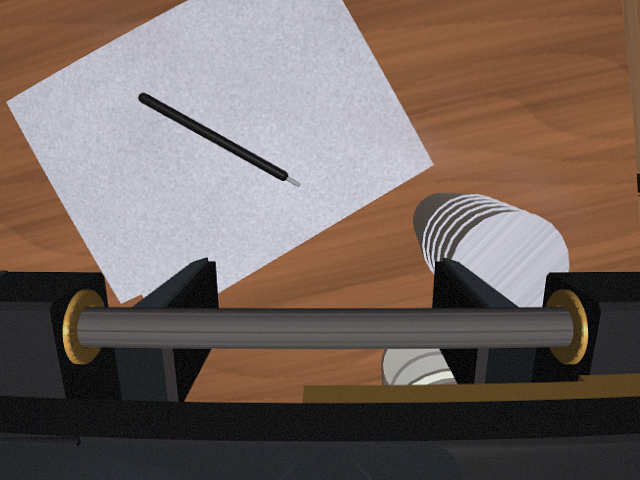

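```bash
cat > h.py <<'E'
import numpy as np, cv2
from scipy.optimize import least_squares
def proj(f,P):
    return cv2.projectPoints(np.asarray(P,float).reshape(-1,1,3),f["rvec"],f["tvec"],f["K"],f["dist"])[0][:,0]
def back(f,uv,z):
    n=cv2.undistortPoints(np.asarray(uv,float).reshape(-1,1,2),f["K"],f["dist"])[:,0]
    R=cv2.Rodrigues(f["rvec"])[0]; t=np.asarray(f["tvec"]).ravel(); C=-R.T@t
    d=np.c_[n,np.ones(len(n))]@R
    return C+d*((z-C[2])/d[:,2])[:,None]
def pose(p,P): # p=[x,y,yaw]
    c,s=np.cos(p[2]),np.sin(p[2]); P=np.asarray(P,float)
    return np.c_[p[0]+c*P[:,0]-s*P[:,1],p[1]+s*P[:,0]+c*P[:,1],P[:,2]]
E
python3 - <<'E'
from workcell import env,cams
from h import *
f=cams.grab_frame("top")
im=f["img"][:,:,::-1].copy()
out=im.copy()
for n in ["carton","scale","print_key_top","print_key","rail_near","rail_far","plate_center","carton_done","roll_a","paper_cup"]:
    try:
        for d in cams.silhouettes(f,n):
            r=d["region"].astype(np.uint8); cs,_=cv2.findContours(r,0,2)
            print(n,d["conf"],d["centre"],r.sum(), cv2.minAreaRect(max(cs,key=len)))
    except Exception as e: print(n,e)
c=cv2.resize(im[150:350,140:420],None,fx=2.85,fy=2.85,interpolation=cv2.INTER_CUBIC)
cv2.imwrite("pics/topz.png",c)
E
```

```text
carton 0.92 [426.7, 161.1] 2183 ((425.9000549316406, 161.30003356933594), (40.696434020996094, 55.90169906616211), 63.43495178222656)
carton 0.88 [437.8, 359.9] 2297 ((437.6617431640625, 358.6029052734375), (44.58962631225586, 54.365047454833984), 59.03623962402344)
carton 0.87 [363.4, 245.5] 2126 ((360.1000061035156, 250.1999969482422), (39.80200958251953, 55.45448303222656), 63.43495178222656)
carton 0.83 [456.6, 240.1] 2104 ((455.1845397949219, 239.9248809814453), (38.193603515625, 56.733551025390625), 58.392494201660156)
scale 0.86 [271.6, 255.0] 22413 ((273.9610595703125, 240.06956481933594), (152.19522094726562, 243.1410675048828), 81.20626831054688)
print_key_top 0.86 [254.6, 210.2] 359 ((254.65997314453125, 210.11997985839844), (10.889445304870605, 34.082550048828125), 81.8698959350586)
print_key 0.74 [164.4, 190.9] 1090 ((164.7307586669922, 190.84613037109375), (40.49311828613281, 33.004661560058594), 56.3099365234375)
print_key 0.57 [255.8, 210.0] 403 ((254.72401428222656, 210.23199462890625), (12.16421127319336, 34.79322052001953), 79.69515228271484)
print_key 0.37 [265.3, 265.2] 4444 ((264.2565002441406, 268.3225402832031), (48.485538482666016, 73.82276916503906), 81.08507537841797)
rail_near 0.86 [269.9, 295.2] 852 ((272.8819274902344, 299.9089660644531), (17.72978973388672, 117.27919006347656), 80.99149322509766)
rail_far 0.89 [262.2, 242.6] 854 ((263.94635009765625, 236.6493377685547), (16.38593864440918, 116.62042236328125), 81.30449676513672)
carton_done 0.59 [181.2, 278.5] 2261 ((178.1756591796875, 277.0540771484375), (41.26414489746094, 57.86844253540039), 80.53767395019531)
roll_a 0.54 [305.5, 180.6] 183 ((304.5, 181.5), (17.0, 11.0), 90.0)
roll_a 0.46 [202.8, 219.1] 174 ((201.00001525878906, 218.00001525878906), (16.970561981201172, 11.31370735168457), 45.0)
paper_cup 0.85 [342.4, 156.1] 1069 ((342.7500305175781, 156.75001525878906), (34.64822769165039, 38.18376159667969), 45.0)
```

View pics/topz.png

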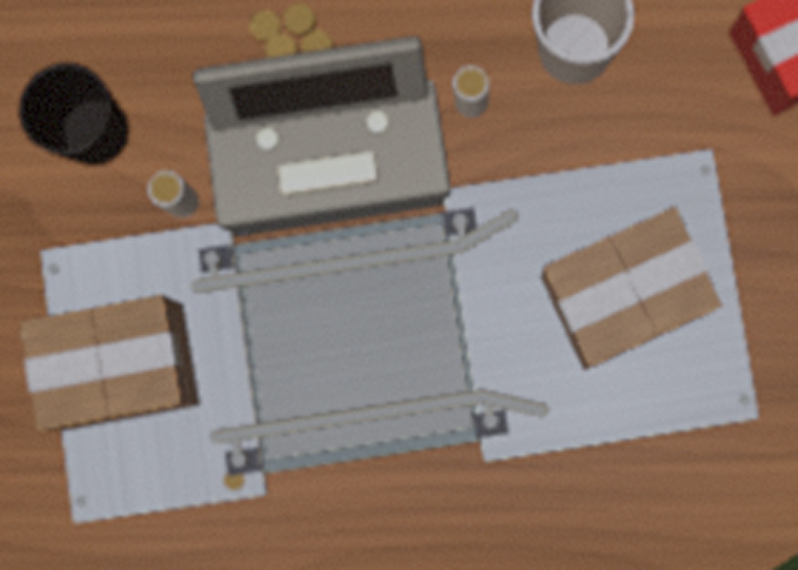

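```bash
cat > fit0.py <<'E'
from workcell import env,cams
from h import *
f=cams.grab_frame("top")
tr=lambda L:(np.array(L,float)+.5)/2.85-.5+[140,150]
im=f["img"][:,:,::-1].copy(); g=cv2.cvtColor(im,cv2.COLOR_BGR2GRAY)
uv=tr([(713,151),(757,417),(486,461),(41,250),(73,522),(266,494)])
P=np.array([(100,-280,42),(-100,-280,42),(-100,-79,42),(100,220,42),(-100,220,42),(-100,79,42)])
r=least_squares(lambda p:(proj(f,pose(p,P))-uv).ravel(),[400,100,0],x_scale=[10,10,.01])
p=r.x; print("scale",p,np.degrees(p[2])); print(r.fun.reshape(-1,2).round(2))
K=np.array([(119,0,74),(151,-40,69),(151,40,69)]); print("keys pred",proj(f,pose(p,K)))
print("obs",tr([(327,173),(377,121),(266,138)]))
cv=tr([(677,207),(720,305),(587,367),(543,268)])
Q=np.array([(38,-50,112),(-38,-50,112),(-38,50,112),(38,50,112)])
r2=least_squares(lambda q:(proj(f,pose(q,Q))-cv).ravel(),[450,-50,0.3],x_scale=[10,10,.01])
q=r2.x; print("carton",q,r2.fun.round(2))
def rel(p,q):
    c,s=np.cos(p[2]),np.sin(p[2]); d=q[:2]-p[:2]; return np.array([c*d[0]+s*d[1],-s*d[0]+c*d[1],q[2]-p[2]])
print("rel",rel(p,q))
# overlay
o=cv2.resize(im[150:350,140:420],None,fx=2.85,fy=2.85,interpolation=cv2.INTER_CUBIC)
def dr(pts,col):
    a=((proj(f,pts)-[140,150]+.5)*2.85-.5).round().astype(int); cv2.polylines(o,[a],False,col,1)
for s in (1,-1):
    dr(pose(p,[(s*49,105,58.5),(s*49,-85,58.5),(s*65,-125,58.5)]),(0,0,255))
sq=lambda x0,x1,y0,y1,z:[(x0,y0,z),(x1,y0,z),(x1,y1,z),(x0,y1,z),(x0,y0,z)]
dr(pose(p,sq(-75,75,-75,75,40.5)),(0,255,0)); dr(pose(p,sq(-100,100,-280,-79,42)),(255,0,0)); dr(pose(p,sq(-100,100,79,220,42)),(255,0,0))
dr(pose(p,sq(108,130,-35,35,74)),(0,0,255)); dr(pose(p,sq(93,178,-85,85,64)),(255,255,0))
dr(pose(q,sq(-38,38,-50,50,112)),(255,0,255)); dr(pose(q,sq(-38,38,-50,50,42)),(0,255,255))
cv2.imwrite("pics/fit0.png",o)
E
python3 fit0.py
```

```text
scale [4.59419148e+02 1.14398519e+02 1.31653333e-01] 7.543180363882113
[[ 0.09 -0.8 ]
 [ 0.87  0.47]
 [-0.66  0.2 ]
 [-0.15 -0.24]
 [-0.04  0.14]
 [-0.1   0.16]]
keys pred [[254.70537931 209.81819112]
 [272.27152831 192.10433867]
 [233.51918393 197.90637329]]
obs [[254.4122807  210.37719298]
 [271.95614035 192.13157895]
 [233.00877193 198.09649123]]
carton [ 4.87714140e+02 -7.94098042e+01  4.02303242e-01] [-0.71 -0.35  0.77  0.81  0.43  0.39 -0.49 -0.87]
rel [   2.60826489 -195.84552539    0.27064991]
```

View pics/fit0.png

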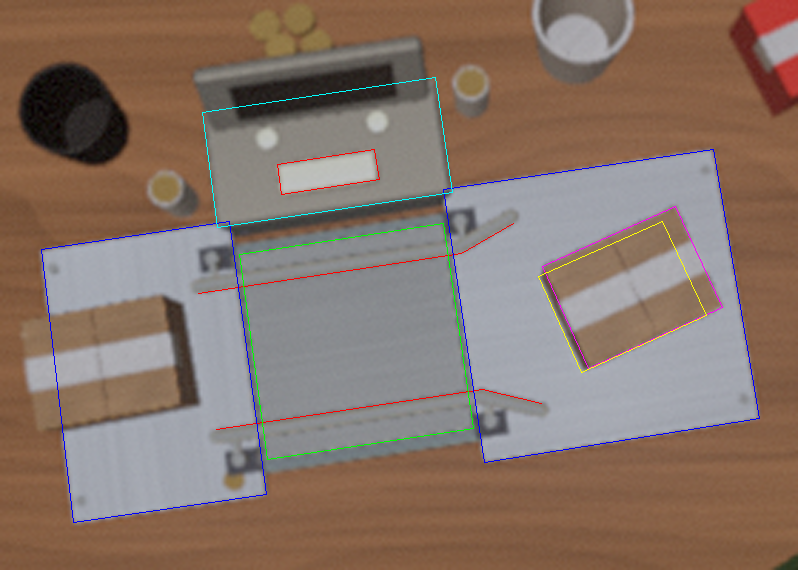

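```bash
cat >> h.py <<'E'
from scipy.spatial.transform import Rotation as Ro
S=np.array([459.4,114.4,0.13165])
def rel(p,q):
    c,s=np.cos(p[2]),np.sin(p[2]); d=np.asarray(q[:2])-p[:2]; return np.array([c*d[0]+s*d[1],-s*d[0]+c*d[1],q[2]-p[2]])
def toolrel(st):
    R=Ro.from_euler('xyz',st["ee_rot"],degrees=True).as_matrix(); j=R[:,1]; a=np.arctan2(j[1],j[0])
    a=(a-S[2]+np.pi/2)%np.pi-np.pi/2
    return rel(S,[*st["ee_pos"][:2],a+S[2]]),st["ee_pos"][2]
E
python3 - <<'E'
from workcell import env
from h import *
st=env.state(); R=Ro.from_euler('xyz',st["ee_rot"],degrees=True).as_matrix(); print(R.round(3)); print(toolrel(st))
# pregrasp target: lane point, carton yaw
q=np.array([487.7,-79.4,0.4023])
for d in (50+16+25,):
    w=pose(q,[(0,-d,0)])[0]; print("pre",w, w-st["ee_pos"])
print("J1 angle", np.degrees(np.arctan2(w[1],w[0])))
E
```

```text
[[ 0.     0.225  0.974]
 [ 0.     0.974 -0.225]
 [-1.     0.    -0.   ]]
(array([-268.73428573,  485.35859145,    1.21239577]), np.float64(224.97888981330402))
pre [ 523.32975332 -163.13482357    0.        ] [ 394.05162954 -723.41667502 -224.97888981]
J1 angle -17.313547693068106
```

Request:
arm_command(deltas=[[0.44, [20, -36, 0], -0.05], [0.44, [39, -72, 0], -0.1], [0.44, [59, -108, 0], -0.15], [0.44, [79, -145, 0], -0.2], [0.44, [98, -181, 0], -0.25], [0.44, [118, -217, 0], -0.3], [0.44, [138, -253, 0], -0.35], [0.44, [158, -289, 0], -0.4], [0.44, [177, -325, 0], -0.45], [0.44, [197, -362, 0], -0.5], [0.44, [217, -398, 0], -0.55], [0.44, [236, -434, 0], -0.6], [0.44, [256, -470, 0], -0.65], [0.44, [276, -506, 0], -0.7], [0.44, [296, -543, 0], -0.75], [0.44, [315, -579, 0], -0.8], [0.44, [335, -615, 0], -0.85], [0.44, [355, -651, 0], -0.9], [0.44, [374, -687, 0], -0.94], [0.44, [394, -723, 0], -0.94]])

```text
time_s: 2.75
ee_pos: [523.9, -164.4, 225.1]
ee_rot: [80.2, 90.0, 13.3]
force: [0.5, 0.2, -0.0]
gripper_width: 40.1
```

```bash
cat > look.py <<'E'
import sys
from workcell import env,cams
from h import *
st=env.state(); print(round(st["time_s"],2),"tool rel",toolrel(st),st["ee_pos"].round(1),"F",st["force"].round(2),"w",round(st["gripper_width"],1),"vel",np.abs(st["qvel"]).max().round(2))
for n in sys.argv[2:]:
    f=cams.grab_frame(n); cv2.imwrite(f"pics/{n}{sys.argv[1]}.png",f["img"][:,:,::-1])
E
python3 look.py 1 top wrist scene
```

```text
2.75 tool rel (array([ 2.72987654e+01, -2.84842007e+02,  2.71227404e-01]), np.float64(225.0818953441772)) [ 523.9 -164.4  225.1] F [ 0.53  0.23 -0.  ] w 40.1 vel 36.99
```

View pics/top1.png

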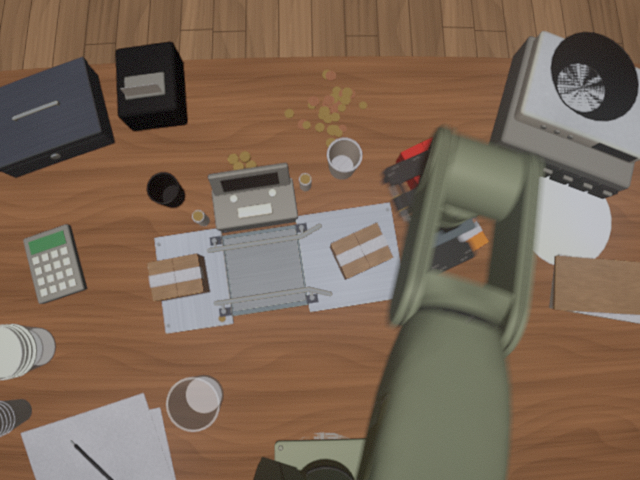

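View pics/wrist1.png

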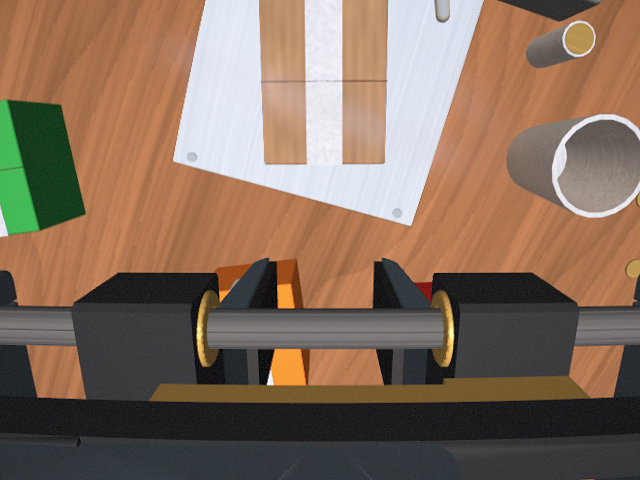

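View pics/scene1.png

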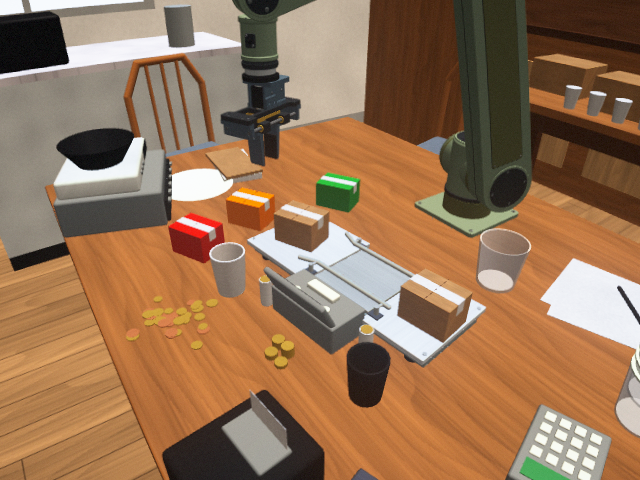

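Request:
arm_command(deltas=[[0.44, [0, 0, -15], 0], [0.44, [0, 0, -40], 0], [0.44, [0, 0, -70], 0], [0.44, [0, 0, -100], 0], [0.44, [0, 0, -125], 0], [0.44, [0, 0, -140], 0], [0.44, [0, 0, -146], 0], [0.44, [0, 0, -146], 0], [0.44, [0, 0, -146], 0], [0.44, [0, 0, -146], 0]])

```text
time_s: 3.9
ee_pos: [524.0, -162.7, 80.2]
ee_rot: [50.9, 89.9, -16.0]
force: [-0.0, -0.3, -0.0]
gripper_width: 40.3
```

```bash
python3 look.py 2 wrist scene
```

```text
3.9 tool rel (array([ 2.76155709e+01, -2.83202100e+02,  2.72545413e-01]), np.float64(80.16263014303254)) [ 524.  -162.7   80.2] F [-0.02 -0.27 -0.  ] w 40.3 vel 0.14
```

View pics/wrist2.png

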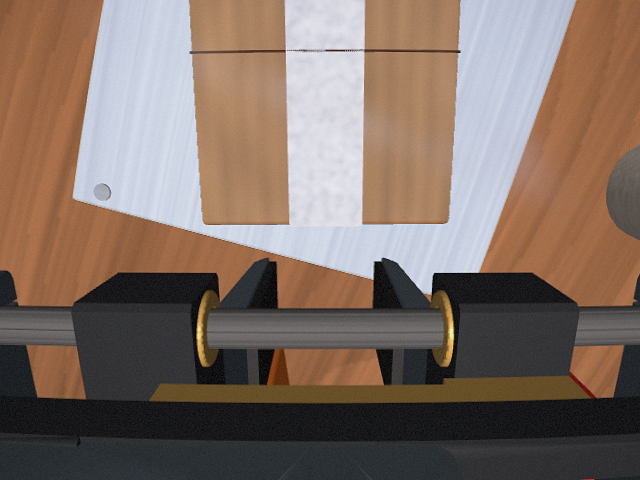

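View pics/scene2.png

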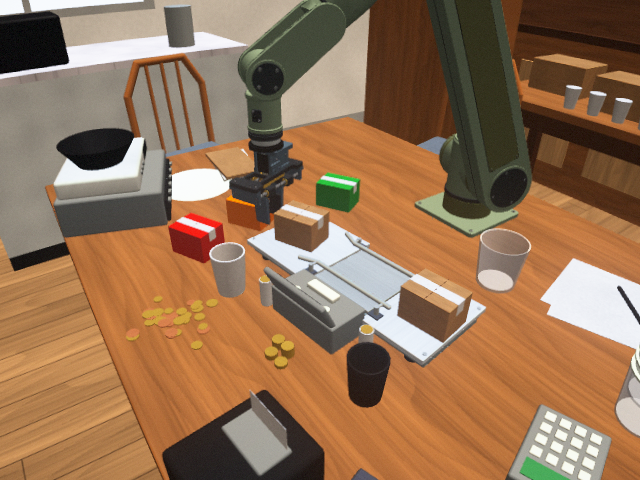

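Run:
```python
from workcell import env,cams
from h import *
f=cams.grab_frame("wrist")
w=back(f,[(203,223),(449,223),(192,52),(460,52)],112); print(w.round(1))
for p in w: print(rel(S,[p[0],p[1],0])[:2].round(1))
d=w[1]-w[0]; print(np.linalg.norm(d),np.arctan2(d[1],d[0])-S[2]); m=(w[0]+w[1])/2; print("rearmid rel",rel(S,[*m[:2],0]))
q=np.array([487.7,-79.4,0.4023]);print("expected",rel(S,[*pose(q,[(0,-50,0)])[0][:2],0]))
```

```text
[[ 472.9 -140.5  112. ]
 [ 541.8 -111.1  112. ]
 [ 453.4  -95.5  112. ]
 [ 522.7  -65.8  112. ]]
[ -20.  -254.5]
[  52.1 -234.3]
[ -33.5 -207.3]
[  39.1 -187. ]
74.92220362153492 0.2727368211606676
rearmid rel [ 1.60352232e+01 -2.44423826e+02 -1.31650000e-01]
expected [ 1.59828675e+01 -2.44017788e+02 -1.31650000e-01]
```

Request:
arm_command(deltas=[[0.44, [-1.6, 3.7, -0.8], 0], [0.44, [-3.5, 8.3, -1], 0], [0.44, [-5.5, 12.9, -1], 0], [0.44, [-7, 16.6, -1], 0], [0.44, [-7.8, 18.4, -1], 0], [0.44, [-8.2, 19.3, -1], 0], [0.44, [-8.6, 20.2, -1], 0], [0.44, [-9, 21.2, -1], 0], [0.44, [-9.4, 22.1, -1], 0], [0.44, [-9.8, 23, -1], 0], [0.44, [-10.2, 23.9, -1], 0], [0.44, [-10.6, 24.8, -1], 0]])

```text
time_s: 5.25
ee_pos: [513.0, -138.1, 78.0]
ee_rot: [51.4, 90.0, -15.5]
force: [0.8, -3.1, -1.1]
gripper_width: 39.9
```

```bash
python3 look.py 3 wrist
```

```text
5.25 tool rel (array([  19.99207637, -257.31325776,    0.27211254]), np.float64(78.0227262006801)) [ 513.  -138.1   78. ] F [ 0.84 -3.11 -1.08] w 39.9 vel 0.93
```

View pics/wrist3.png

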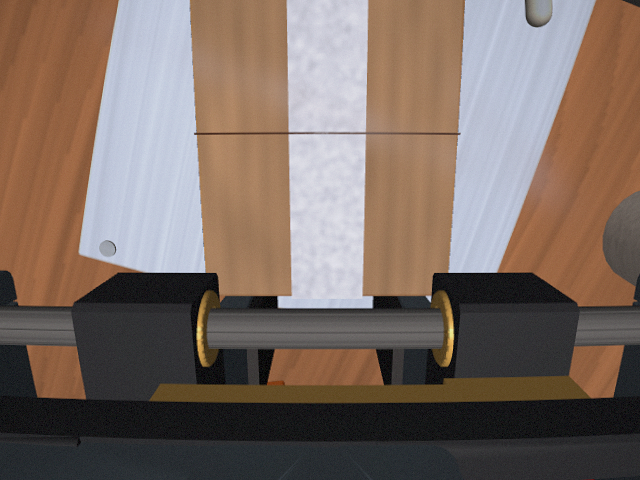

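```bash
cat > plan.py <<'E'
from h import *
def tool_from_c(xc,yc,a,d=66):
    return np.array([xc+d*np.sin(a),yc-d*np.cos(a),a])
def toworld(t): 
    w=pose(S,[(t[0],t[1],0)])[0]; return np.array([w[0],w[1],t[2]+S[2]])
E
python3 - <<'E'
from plan import *
cmd=np.array([512.7,-137.9,0.272+S[2]])
for s in np.arange(2.5,51,2.5):
    a=max(0,.272*(1-s/48)); xc=np.interp(s,[0,24,50],[2.3,-1,0])
    t=tool_from_c(xc,-193.7+s,a); d=toworld(t)-cmd; print(s,d.round(3).tolist(), t.round(2))
E
```

```text
2.5 [-1.201, 1.954, -0.014] [  18.79 -255.02    0.26]
5.0 [-2.737, 4.039, -0.028] [ 1.7540e+01 -2.5275e+02  2.4000e-01]
7.5 [-4.279, 6.135, -0.043] [ 1.6280e+01 -2.5047e+02  2.3000e-01]
10.0 [-5.825, 8.244, -0.057] [ 1.5030e+01 -2.4818e+02  2.2000e-01]
12.5 [-7.375, 10.366, -0.071] [ 1.3770e+01 -2.4587e+02  2.0000e-01]
15.0 [-8.93, 12.5, -0.085] [ 1.2510e+01 -2.4355e+02  1.9000e-01]
17.5 [-10.489, 14.647, -0.099] [ 1.1240e+01 -2.4122e+02  1.7000e-01]
20.0 [-12.052, 16.806, -0.113] [ 9.9800e+00 -2.3887e+02  1.6000e-01]
22.5 [-13.618, 18.978, -0.128] [ 8.7100e+00 -2.3651e+02  1.4000e-01]
25.0 [-15.014, 21.186, -0.142] [ 7.6200e+00 -2.3414e+02  1.3000e-01]
27.5 [-16.152, 23.441, -0.156] [ 6.7800e+00 -2.3176e+02  1.2000e-01]
30.0 [-17.293, 25.709, -0.17] [ 5.9500e+00 -2.2936e+02  1.0000e-01]
32.5 [-18.437, 27.99, -0.184] [ 5.1200e+00 -2.2695e+02  9.0000e-02]
35.0 [-19.583, 30.284, -0.198] [ 4.2800e+00 -2.2452e+02  7.0000e-02]
37.5 [-20.733, 32.591, -0.213] [ 3.4400e+00 -2.2208e+02  6.0000e-02]
40.0 [-21.885, 34.91, -0.227] [ 2.6100e+00 -2.1963e+02  5.0000e-02]
42.5 [-23.039, 37.243, -0.241] [ 1.7700e+00 -2.1717e+02  3.0000e-02]
45.0 [-24.196, 39.589, -0.255] [ 9.3000e-01 -2.1469e+02  2.0000e-02]
47.5 [-25.354, 41.948, -0.269] [ 9.000e-02 -2.122e+02  0.000e+00]
50.0 [-25.773, 44.415, -0.272] [   0.  -209.7    0. ]
```

First half of the straightening.

Request:
arm_command(deltas=[[0.44, [-1.2, 2.0, 0], -0.014], [0.44, [-2.7, 4.0, 0], -0.028], [0.44, [-4.3, 6.1, 0], -0.043], [0.44, [-5.8, 8.2, 0], -0.057], [0.44, [-7.4, 10.4, 0], -0.071], [0.44, [-8.9, 12.5, 0], -0.085], [0.44, [-10.5, 14.6, 0], -0.099], [0.44, [-12.0, 16.8, 0], -0.113], [0.44, [-13.6, 19.0, 0], -0.128], [0.44, [-15.0, 21.2, 0], -0.142]])

```text
time_s: 6.3
ee_pos: [497.6, -116.6, 78.0]
ee_rot: [57.9, 90.0, -17.1]
force: [1.5, -3.4, 0.9]
gripper_width: 39.8
```

```bash
python3 look.py 4 wrist top
```

```text
6.3 tool rel (array([ 7.52617385e+00, -2.33976548e+02,  1.29168105e-01]), np.float64(78.0288854594105)) [ 497.6 -116.6   78. ] F [ 1.52 -3.37  0.92] w 39.8 vel 9.82
```

View pics/wrist4.png

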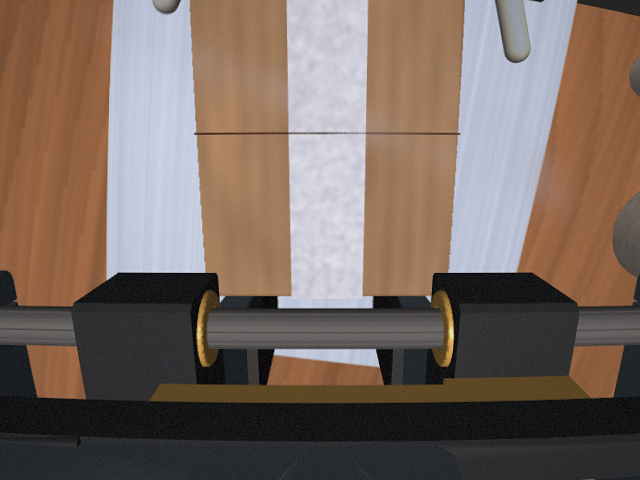

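View pics/top4.png

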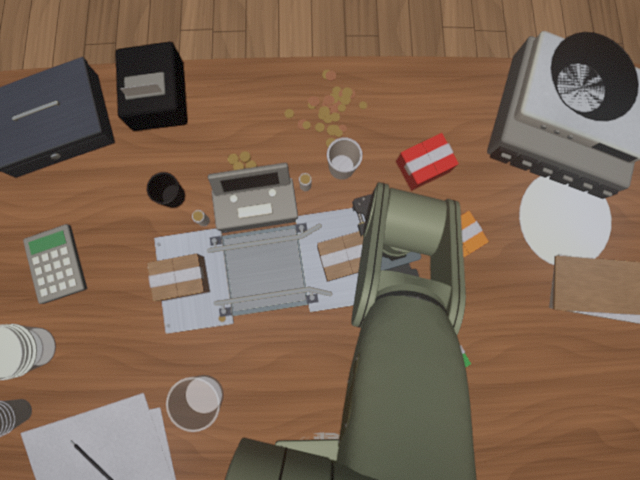

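Wrist picture: carton edges (203..449, seam row 133) are unchanged, so it follows the fingers without slip. Second half.

Request:
arm_command(deltas=[[0.44, [-1.2, 2.2, 0], -0.014], [0.44, [-2.3, 4.5, 0], -0.028], [0.44, [-3.4, 6.8, 0], -0.042], [0.44, [-4.6, 9.1, 0], -0.056], [0.44, [-5.7, 11.4, 0], -0.071], [0.44, [-6.9, 13.7, 0], -0.085], [0.44, [-8.0, 16.0, 0], -0.099], [0.44, [-9.2, 18.4, 0], -0.113], [0.44, [-10.3, 20.7, 0], -0.127], [0.44, [-10.8, 23.2, 0], -0.13], [0.44, [-10.8, 23.2, 0], -0.13]])

```text
time_s: 7.5
ee_pos: [486.7, -92.9, 78.0]
ee_rot: [178.6, 90.0, 96.2]
force: [-0.7, -2.2, 1.3]
gripper_width: 40.3
```

```bash
python3 look.py 5 wrist top
python3 - <<'E'
import cv2
o=cv2.imread("pics/top5.png"); cv2.imwrite("pics/top5z.png",cv2.resize(o[180:330,190:400],None,fx=3.8,fy=3.8,interpolation=2))
E
```

```text
7.5 tool rel (array([-1.09750429e-01, -2.09128427e+02, -9.15609424e-05]), np.float64(77.98516686587703)) [486.7 -92.9  78. ] F [-0.74 -2.21  1.26] w 40.3 vel 0.43
```

View pics/wrist5.png

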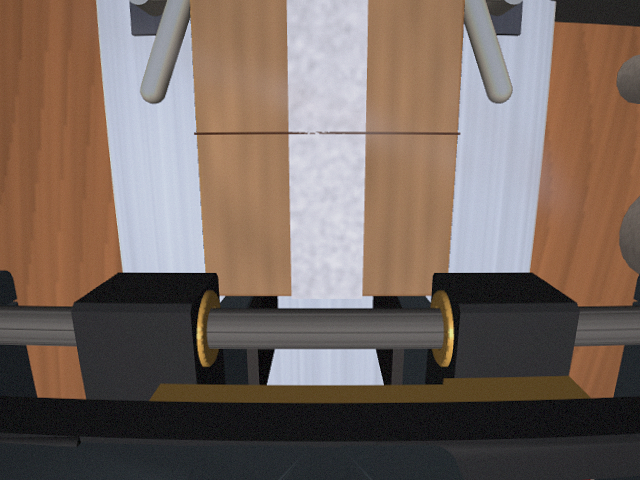

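View pics/top5z.png

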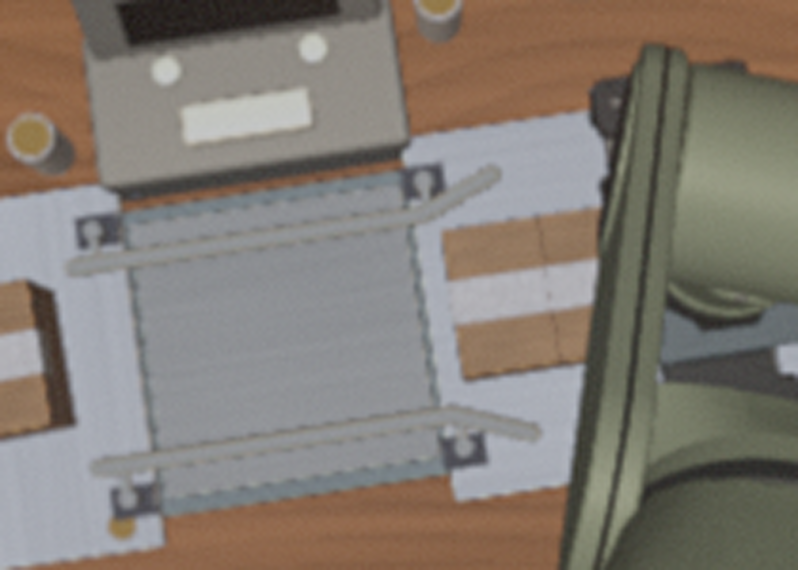

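Run:
```python
from workcell import env,cams
from h import *
f=cams.grab_frame("top")
uv=(np.array([(443,232),(466,380)],float)+.5)/3.8-.5+[190,180]
w=back(f,uv,112)
for p in w: print(rel(S,[p[0],p[1],0])[:2])
uv=(np.array([(410,221),(446,405)],float)+.5)/3.8-.5+[190,180] # rail corner inner? 
w=back(f,uv,63.5)
for p in w: print("rail",rel(S,[p[0],p[1],0])[:2])
f=cams.grab_frame("wrist")
L=back(f,[(153,101),(499,101)],58.5); print("flare tips",[rel(S,[*p[:2],0])[:2].round(1) for p in L])
L=back(f,[(193,133),(460,133),(289,133),(365.5,133)],112); print("seam",[rel(S,[*p[:2],0])[:2].round(1) for p in L])
```

```text
[ 36.79627163 -93.33829808]
[-39.0735765  -93.63036335]
rail [ 51.0196534  -77.24548056]
rail [-48.61902641 -81.66620461]
flare tips [array([ -70.5, -128.9]), array([  69.7, -128.9])]
seam [array([ -38.6, -142.2]), array([  38. , -142.2]), array([ -11. , -142.4]), array([  10.8, -142.4])]
```

Request:
arm_command(deltas=[[0.44, [-0.3, 2, 0], 0], [0.44, [-0.7, 5, 0], 0], [0.44, [-1.2, 9, 0], 0], [0.44, [-1.7, 13, 0], 0], [0.44, [-2.2, 17, 0], 0], [0.44, [-2.8, 21, 0], 0], [0.44, [-3.3, 25, 0], 0], [0.44, [-3.8, 29, 0], 0], [0.44, [-4.4, 33, 0], 0], [0.44, [-4.9, 37, 0], 0], [0.44, [-5.4, 41, 0], 0], [0.44, [-6.0, 45, 0], 0], [0.44, [-6.5, 49, 0], 0], [0.44, [-7.0, 53, 0], 0], [0.44, [-7.5, 57, 0], 0], [0.44, [-8.1, 61, 0], 0], [0.44, [-8.6, 65, 0], 0], [0.44, [-9.1, 69, 0], 0], [0.44, [-9.4, 71, 0], 0], [0.44, [-9.5, 72, 0], 0]])

```text
time_s: 9.7
ee_pos: [477.8, -21.4, 78.3]
ee_rot: [69.5, 89.9, -12.9]
force: [-0.1, -5.5, 3.6]
gripper_width: 40.3
```

```bash
python3 look.py 6 wrist top
python3 - <<'E'
import cv2
o=cv2.imread("pics/top6.png"); cv2.imwrite("pics/top6z.png",cv2.resize(o[180:330,190:400],None,fx=3.8,fy=3.8,interpolation=2))
E
```

```text
9.7 tool rel (array([ 3.99586467e-01, -1.37040147e+02,  6.73580873e-04]), np.float64(78.30680669982429)) [477.8 -21.4  78.3] F [-0.13 -5.53  3.58] w 40.3 vel 1.1
```

View pics/wrist6.png

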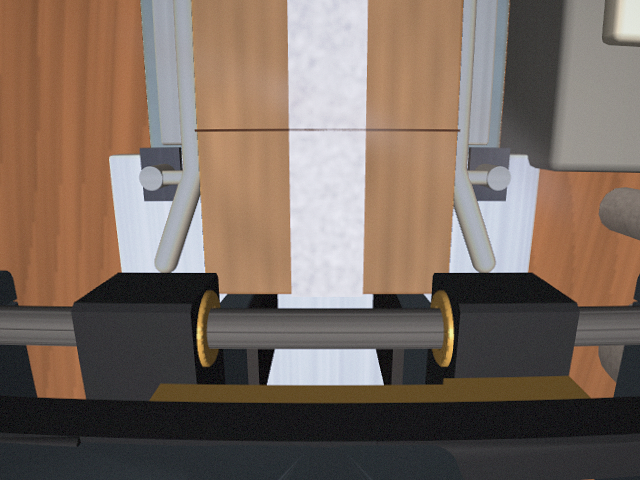

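View pics/top6z.png

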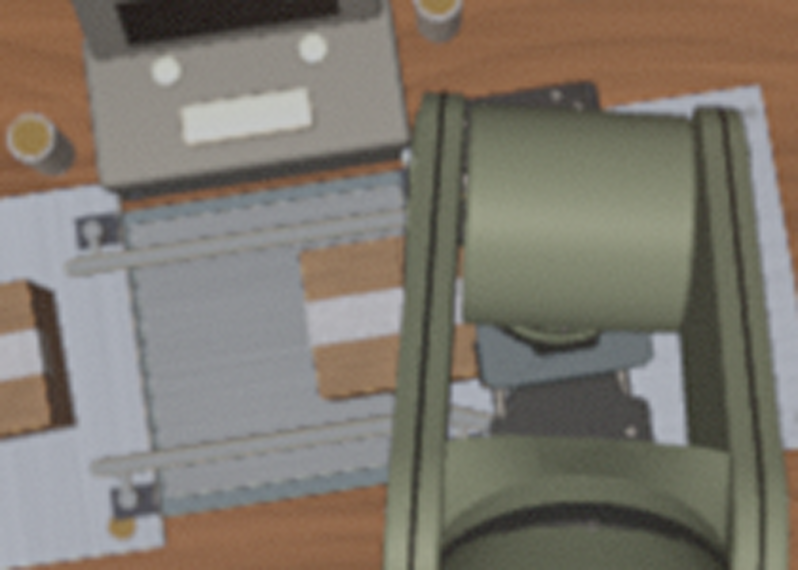

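Request:
arm_command(deltas=[[0.44, [-0.3, 2, 0], 0], [0.44, [-0.7, 5, 0], 0], [0.44, [-1.2, 8.5, 0], 0], [0.44, [-1.7, 12, 0], 0], [0.44, [-2.2, 16, 0], 0], [0.44, [-2.7, 20, 0], 0], [0.44, [-3.2, 24, 0], 0], [0.44, [-3.7, 28, 0], 0], [0.44, [-4.2, 32, 0], 0], [0.44, [-4.8, 36, 0], 0], [0.44, [-5.3, 40, 0], 0], [0.44, [-5.8, 44, 0], 0], [0.44, [-6.4, 48, 0], 0], [0.44, [-6.9, 52, 0], 0], [0.44, [-7.4, 56, 0], 0], [0.44, [-7.9, 60, 0], 0], [0.44, [-8.4, 64, 0], 0], [0.44, [-8.9, 67.5, 0], 0], [0.44, [-9.2, 69.5, 0], 0], [0.44, [-9.3, 70, 0], 0]])

```text
time_s: 11.8
ee_pos: [468.1, 48.7, 78.0]
ee_rot: [85.4, 90.0, 3.0]
force: [0.1, -3.3, -1.5]
gripper_width: 39.9
```

```bash
python3 look.py 7 wrist scene
```

```text
11.8 tool rel (array([ 4.68160851e-04, -6.62740489e+01,  6.01340241e-04]), np.float64(77.98973883480441)) [468.1  48.7  78. ] F [ 0.09 -3.34 -1.45] w 39.9 vel 0.41
```

View pics/wrist7.png

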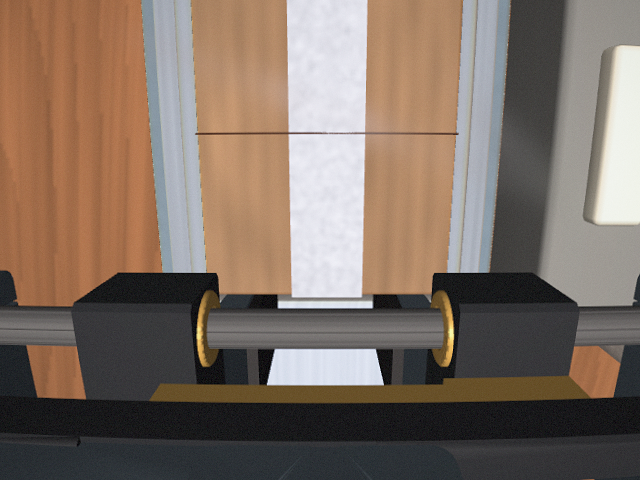

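View pics/scene7.png

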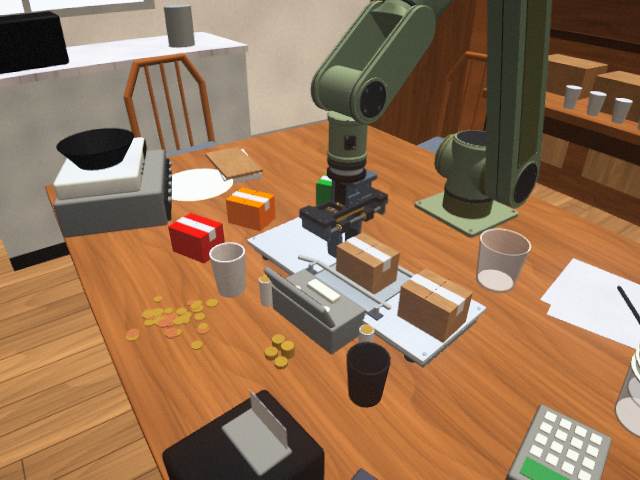

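Request:
arm_command(deltas=[[0.44, [0.7, -5, 0], 0], [0.44, [2, -15, 0], 0], [0.44, [3.3, -25, 0], 0], [0.44, [4, -30, 0], 0], [0.44, [4, -30, 0], 0], [0.3, [4, -30, 20], 0], [0, [4, -30, 60], 0], [0, [4, -30, 100], 0], [0, [4, -30, 130], 0], [0, [4, -60, 130], 0], [0, [4, -100, 130], 0], [0, [4, -140, 130], 0], [0, [4, -170, 130], 0], [0, [4, -170, 130], 0], [0, [4, -170, 130], 0]])

```text
time_s: 13.4
ee_pos: [471.9, -121.6, 207.8]
ee_rot: [-165.8, 89.9, 111.6]
force: [0.8, 0.2, 0.3]
gripper_width: 0.7
```

```bash
python3 look.py 8 wrist top
python3 - <<'E'
import cv2
o=cv2.imread("pics/top8.png"); cv2.imwrite("pics/top8z.png",cv2.resize(o[180:330,190:400],None,fx=3.8,fy=3.8,interpolation=2))
E
```

```text
13.4 tool rel (array([-1.86353849e+01, -2.35628341e+02, -1.40570290e-03]), np.float64(207.78535953807219)) [ 471.9 -121.6  207.8] F [0.78 0.23 0.33] w 0.7 vel 1.65
```

View pics/wrist8.png

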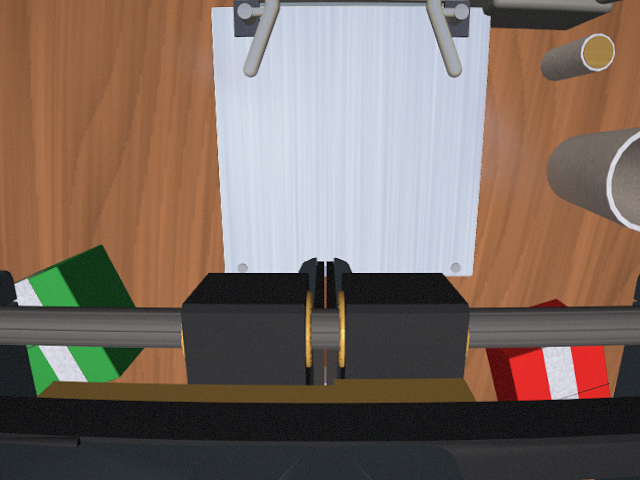

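View pics/top8z.png

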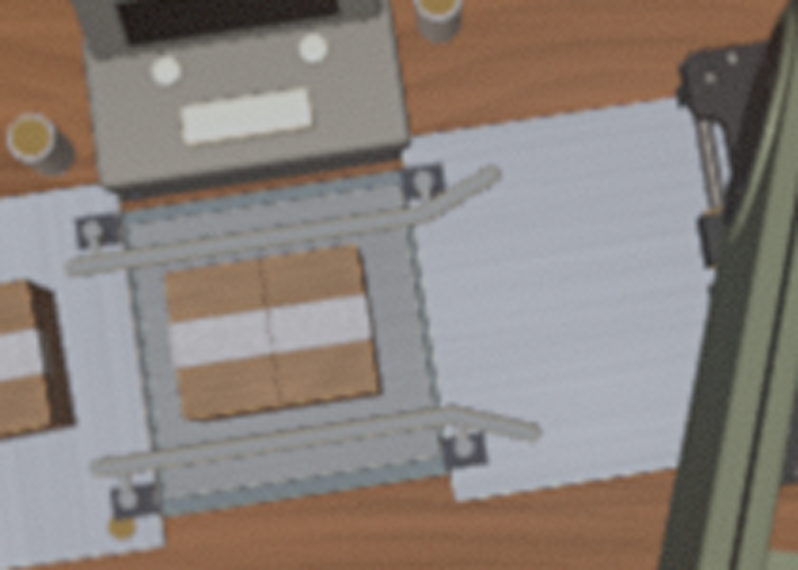

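Run:
```python
from workcell import env,cams
from h import *
f=cams.grab_frame("top")
cv=(np.array([(358,246),(380,391),(183,419),(165,272)],float)+.5)/3.8-.5+[190,180]
Q=np.array([(38,-50,110.5),(-38,-50,110.5),(-38,50,110.5),(38,50,110.5)])
r2=least_squares(lambda q:(proj(f,pose(q,Q))-cv).ravel(),[460,110,0.13],x_scale=[10,10,.01])
print("carton rel",rel(S,r2.x),r2.fun.round(2))
k=pose(S,[(119,0,0)])[0]; print("key",k, k-[472.1,-121.5,0])
d=[x for x in cams.silhouettes(f,"print_key_top") if x["conf"]>.5]
for x in d: b=back(f,[x["centre"]],74)[0]; print(x["conf"],b,rel(S,[*b[:2],0]))
```

```text
carton rel [-0.23582367 -0.04529    -0.00851575] [ 0.31 -0.56 -0.1   0.37 -0.01  0.33 -0.2  -0.15]
key [577.37025108 130.02113506   0.        ] [105.27025108 251.52113506   0.        ]
0.79 [571.29832146 131.46616229  74.        ] [113.17030172   2.22958536  -0.13165   ]
```

Request:
arm_command(deltas=[[0, [12, 28, 0], 0], [0, [28, 68, 0], 0], [0, [44, 108, 0], 0], [0, [60, 148, 0], 0], [0, [76, 188, 0], 0], [0, [92, 224, 0], 0], [0, [101, 244, 0], 0], [0, [104, 252, 0], 0], [0, [104, 252, 0], 0], [0, [104, 252, -15], 0], [0, [104, 252, -45], 0], [0, [104, 252, -75], 0], [0, [104, 252, -95], 0], [0, [104, 252, -103], 0], [0, [104, 252, -105], 0], [0, [104, 252, -105], 0], [0, [104, 252, -105], 0]])

```text
time_s: 15.3
ee_pos: [576.9, 130.4, 104.4]
ee_rot: [92.1, 89.9, 9.7]
force: [-0.7, -0.4, 0.5]
gripper_width: 0.2
```

```bash
python3 look.py 9 wrist scene
```

```text
15.3 tool rel (array([1.18566063e+02, 4.45027933e-01, 1.16963098e-04]), np.float64(104.35792707345927)) [576.9 130.4 104.4] F [-0.68 -0.43  0.54] w 0.2 vel 0.23
```

View pics/wrist9.png

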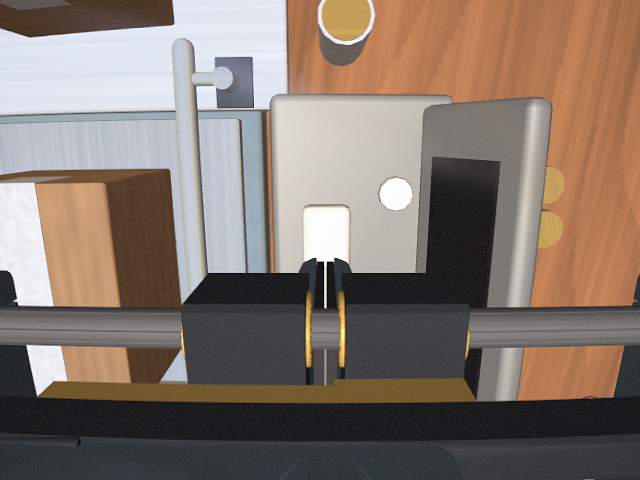

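View pics/scene9.png

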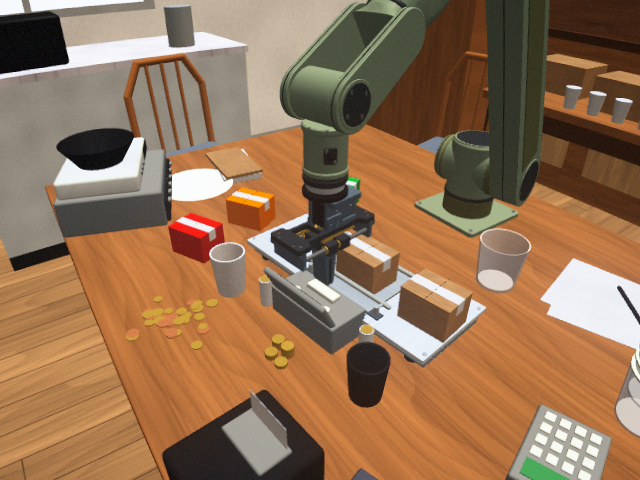

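Wrist picture: fingertips (column 326) are centred on the white key (columns 303–350), clear of the round key at (396,194). Pressing.

Request:
arm_command(deltas=[[0, [0, 0, -5], 0], [0, [0, 0, -10], 0], [0, [0, 0, -14], 0], [0, [0, 0, -16], 0], [0, [0, 0, -17.5], 0], [0, [0, 0, -19], 0], [0, [0, 0, -20], 0], [0, [0, 0, -21], 0], [0, [0, 0, -22], 0], [0, [0, 0, -22.5], 0], [0, [0, 0, -22.5], 0], [0, [0, 0, -22.5], 0]])

```text
time_s: 16.6
ee_pos: [576.0, 130.5, 80.7]
ee_rot: [-115.7, 90.0, 161.8]
force: [-2.6, -0.6, 3.5]
gripper_width: 0.4
```

```bash
python3 look.py 10
```

```text
16.6 tool rel (array([1.17659861e+02, 6.67440068e-01, 3.46383067e-04]), np.float64(80.65396983650578)) [576.  130.5  80.7] F [-2.6  -0.61  3.53] w 0.4 vel 0.09
```

Request:
arm_command(deltas=[[0, [0, 0, -0.5], 0], [0, [0, 0, -1], 0], [0, [0, 0, -1.5], 0], [0, [0, 0, -1.5], 0], [0, [0, 0, -1.5], 0]])

```text
time_s: 17.1
ee_pos: [576.0, 130.5, 80.0]
ee_rot: [102.8, 90.0, 20.4]
force: [-3.4, -1.0, 8.8]
gripper_width: 0.2
```

```bash
python3 look.py 11 wrist
```

```text
17.1 tool rel (array([1.17662828e+02, 6.58558228e-01, 3.34760200e-04]), np.float64(80.03589275012298)) [576.  130.5  80. ] F [-3.42 -1.02  8.81] w 0.2 vel 0.07
```

View pics/wrist11.png

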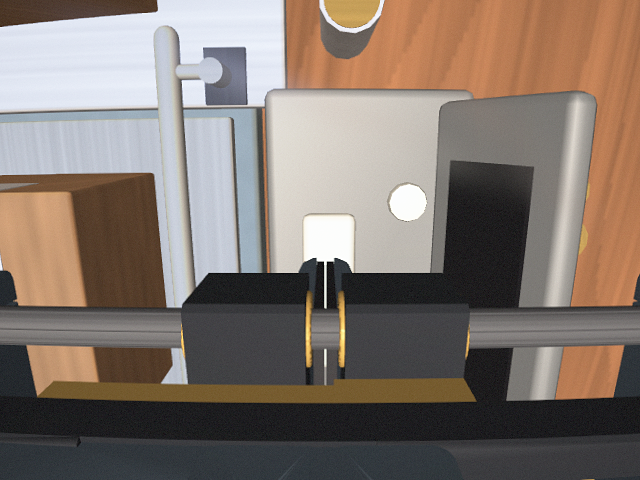

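At its stop (8.8 N, TCP 80.0 mm = 5 mm travel). Lift off.

Request:
arm_command(deltas=[[0, [0, 0, 1], 0], [0, [0, 0, 3], 0], [0, [0, 0, 8], 0], [0, [0, 0, 25], 0], [0, [0, 0, 55], 0], [0, [0, 0, 90], 0], [0, [0, 0, 120], 0], [0, [0, 0, 130], 0], [0, [-10, -35, 130], 0], [0, [-25, -80, 130], 0], [0, [-40, -125, 130], 0], [0, [-55, -170, 130], 0], [0, [-70, -215, 130], 0], [0, [-80, -250, 130], 0], [0, [-80, -260, 130], 0], [0, [-80, -260, 130], 0], [0, [-80, -260, 130], 0]])

```text
time_s: 18.85
ee_pos: [496.4, -128.7, 208.3]
ee_rot: [-159.8, 89.9, 117.8]
force: [-0.6, -0.0, 0.1]
gripper_width: 0.3
```

```bash
python3 look.py 12 top scene
python3 - <<'E'
import cv2
o=cv2.imread("pics/top12.png"); cv2.imwrite("pics/top12z.png",cv2.resize(o[150:350,140:420],None,fx=2.85,fy=2.85,interpolation=2))
a=cv2.imread("pics/top0.png").astype(int)
E
```

```text
18.85 tool rel (array([ 4.72824543e+00, -2.45878014e+02,  4.33868308e-04]), np.float64(208.31887178059398)) [ 496.4 -128.7  208.3] F [-0.6  -0.02  0.08] w 0.3 vel 1.2
```

View pics/top12z.png

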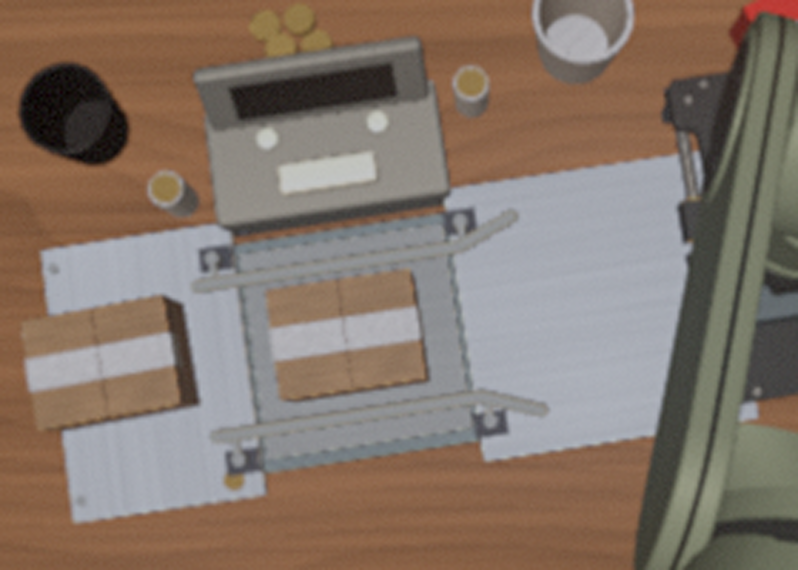

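View pics/scene12.png

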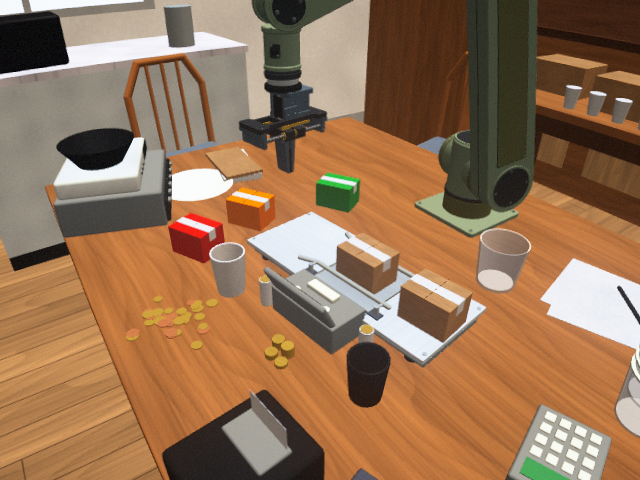

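The carton stands centred between the rails on the plate. The key is up again, the cups, rolls and finished carton are where they were, and the arm is clear.

```bash
python3 -c "
from workcell import env
print(env.job_done())"
```

```text
the job is handed in; nothing more can be done
None
```

The carton is on the weighing plate, the long key has been pressed, and the job is handed in at about 19 s of robot time.

- **Push:** I pushed the carton's rear face with both fingertips and straightened it from 0.27 rad askew before the rails. The push force read about 3 to 7 N whenever I checked, and the carton showed no slip against the fingers. The fingertips were commanded about 3.5 mm above the rail tops throughout.
- **Final position:** The top camera put the carton at x ≈ -0.2 mm, y ≈ 0.0 mm and -0.5° after I withdrew. That leaves about 11 mm to each rail. The view after the key press showed it unchanged.
- **Key:** I pressed the long key at its centre with shut fingers. It took 8.8 N, and the tool height matched the full 5 mm travel. The round keys were not touched, and the cups, coin rolls and finished carton looked unmoved in the last pictures.

Two readings disagreed with the rest:

- **Key position:** One late network reading put the key about 6 mm from the fitted position. An earlier reading and the wrist picture agreed with the fit, so I used the fit with a 1 mm shift.
- **Lateral force:** The wrist sensor showed about 3.4 N sideways during the press, probably friction on the key.

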